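# Make up two cooking kits from the stock

## Task

Make up the two cooking kits from the stock on the worktop: the blue tray gets the garlic bulb and the green-capped herb jar, the yellow tray gets the red-capped relish jar and the black-capped spice jar. Stand each upright on the floor of a pocket of its own, in either pocket of its tray. Leave the tomato and the white-capped jar standing where they are.

Things in the scene. Friction and masses are not known exactly. Their poses are not given: they have to be found in the camera images.
- blue_tray: Blue plastic tray, fixed, 92 mm (its x) by 174 mm (its y), 14 mm high, a thumb tab at each short end. A low wall at y = 0 makes two pockets, each 84 (x) by 81 (y) mm inside, centres at (0, +42.5) and (0, -42.5) mm; walls 4 mm, pocket floor 4 mm above the worktop. Origin: centre of the underside, z up. Yaw within 20 degrees; stands to the left or to the right.
- yellow_tray: Yellow plastic tray, fixed, 92 mm (its x) by 174 mm (its y), 14 mm high, a thumb tab at each short end. A low wall at y = 0 makes two pockets, each 84 (x) by 81 (y) mm inside, centres at (0, +42.5) and (0, -42.5) mm; walls 4 mm, pocket floor 4 mm above the worktop. Origin: centre of the underside, z up. Yaw within 20 degrees; stands to the left or to the right.
- herb_jar: Small clear jar with a green cap and green contents, 44 mm wide and 100 mm tall (cap from z = 80 mm, 43 mm across). Loose, about 0.1 kg. Origin: centre of the underside, z up along the jar. Body nearly square with rounded corners, sides along its own x and y. Grasp across the body at about 65 mm height.
- spice_jar: Small clear round jar with a black cap and a dark label, 44 mm wide and 106 mm tall (cap from z = 85 mm, 43 mm across). Loose, about 0.1 kg. Origin: centre of the underside, z up along the jar. Grasp across the body at about 65 mm height.
- relish_jar: Orange-red jar with a red cap, body 57 mm wide up to 72 mm height, cap 47 mm across, 94 mm tall in all. Loose, about 0.23 kg. Origin: centre of the underside, z up along the jar. Grasp across the body at about 50 mm height. (A similar jar stands behind on the window sill: not that one.)
- garlic: Whole pale garlic bulb, 60 x 57 mm and 58 mm tall, widest at about 20 to 25 mm height and narrowing to a neck on top; it stands on its root end. Loose, about 0.04 kg, rigid. Origin: centre of the underside, z up through the neck. Grasp across the bulb with the fingertips about 15 mm above its underside.
- tomato: Red tomato with a green stalk, about 69 mm wide and 71 mm tall. Part of the stock but not wanted: not to be moved. Origin: centre of the underside, z up.
- white_jar: Clear jar with brownish contents and a white cap, 61 mm wide and 85 mm tall. Part of the stock but not wanted: not to be moved. Origin: centre of the underside, z up.
Mind the look-alikes: they are no part of the job. What is shaped like the relish_jar but pink or turquoise is not meant.

How it is judged (in metres and radians):
At the end, for the whole second after the job is handed in: Each item on its pocket floor in its own tray: underside under 12 mm above the tray underside, within 25 mm of the tray's x = 0 and 18 to 68 mm from its y = 0; jars upright within 0.12 rad, garlic 0.35 rad; all at rest. Tomato and white-capped jar within 30 mm of their start (x of garlic in the frame of blue_tray between -0.025 and 0.025 m and z of garlic in the frame of blue_tray between 0 and 0.012 m and (y of garlic in the frame of blue_tray between 0.018 and 0.068 m or y of garlic in the frame of blue_tray between -0.068 and -0.018 m) and angle between garlic's own z axis and vertical below 0.35 rad and linear speed of each of garlic, herb_jar, relish_jar, spice_jar below 0.02 m/s and x of herb_jar in the frame of blue_tray between -0.025 and 0.025 m and z of herb_jar in the frame of blue_tray between 0 and 0.012 m and (y of herb_jar in the frame of blue_tray between 0.018 and 0.068 m or y of herb_jar in the frame of blue_tray between -0.068 and -0.018 m) and angle between each of herb_jar, relish_jar, spice_jar's own z axis and vertical below 0.12 rad and x of relish_jar in the frame of yellow_tray between -0.025 and 0.025 m and z of relish_jar in the frame of yellow_tray between 0 and 0.012 m and (y of relish_jar in the frame of yellow_tray between 0.018 and 0.068 m or y of relish_jar in the frame of yellow_tray between -0.068 and -0.018 m) and x of spice_jar in the frame of yellow_tray between -0.025 and 0.025 m and z of spice_jar in the frame of yellow_tray between 0 and 0.012 m and (y of spice_jar in the frame of yellow_tray between 0.018 and 0.068 m or y of spice_jar in the frame of yellow_tray between -0.068 and -0.018 m) and distance of each of tomato, white_jar from where it was at the start of the episode below 0.03 m); the robot touches nothing.
It fails at once if the tomato or the white-capped jar is moved by 30 mm or more (distance of any of tomato, white_jar from where it was at the start of the episode above 0.03 m).
It also fails if it takes over 112 s, if anything falls off the work surface, if the arm or the gripper's body presses on something with over 40 N, if the wrist force passes 120 N, or if a joint passes its speed limit or range.

## Robot

A 6-joint arm with a two-finger parallel gripper is mounted at the origin on a cart in front of the work surface, level with it; the furniture and walls round the work are solid. World frame = base frame: x ahead of the robot, y to its left, z up, the work surface at z = 0. Lengths are in mm, angles in rad, forces in N, time in s.
With the tool pointing down it reaches from about 350 to 975 mm from the base axis. Payload 7.1 kg.
Tool frame: the origin (TCP) lies on the front face of the gripper's body, between the roots of the fingers; the fingertips stand 80 mm ahead of it and the grasp point (between the pads) lies 61 mm ahead of it (ctrl.tcp_to_grasp is the distance from the TCP to the grasp point, in mm); z points along the fingers, y is the direction in which the jaws open and shut (so a half turn about z gives the same grasp; the last joint's range is limited). The gripper opens to 88 mm and grips with 3 to 60 N. Pads are 20 mm wide; open, the fingers measure 115 mm over their backs; the gripper's body (75 mm by 178 mm) begins 61 mm behind the grasp point.
Start: joints at [1.291, 0.423, 1.63, -0, 1.089, -0.019], TCP at [161.127, 603.857, 302.675] pointing down, gripper open.
Joint ranges: [-3, 3], [-0.9, 2.11], [0.09, 2.58], [-1.31, 4.45], [0.11, 2.69], [-2.54, 2.54]. Speed limits (rad/s): [2.39, 2.39, 3.01, 3.14, 3.14, 3.14].

## Interface

Orientations are given as a rotation vector (axis times angle).
In Python, from workcell import telemetry, get_image, ctrl gives the robot as it stands.
- The arm moves only by the tool send_rows, never from a script. Its argument "rows" is a list of rows, each a list of 5 numbers: the shift along the tool's x, y, z in m, then the turn about the tool's z in rad, then the opening, from -1 (shut) to 1 (fully open). A call has 1 to 5 rows; each row shifts and turns the commanded pose from where the row before left it, along the tool's axes as they then stand; what a row does not reach is not made up. A row lasts 1/10 s, in which the tool goes at most 50 mm and 8.59 degrees, less where a joint would pass 70% of its speed; a pose out of reach is approached as far as the arm can. A call with a gripper value outside its range is refused whole. The fingers move at their own pace and stop on an object; the grip force is fixed at half the most. Time passes only in rows, so rows that do not move let the fingers close. It gives the time, the measured TCP pose, the force and the opening at its end, in the units of the state.
- telemetry.get_obs(): the state, without advancing time (a new reading comes with each control period).
- get_image(name): name is "side" or "top" or "wrist"; returns a dict with "color" (400x640x3 uint8, blue, green, red), "z_map" (400x640 float32, mm along the optical axis (not along the pixel's ray), 0 where there is no reading), "camera_matrix" (3x3 intrinsics, pixels), "rvec" (rotation vector, rad) and "tvec" (3), from world to camera coordinates, as OpenCV has them. Camera axes: x right, y down, z forward; pixel columns grow to the right and rows downward; lengths in mm; the calibration is good to about 2 mm. A picture is of the moment at which its call begins.
- ctrl.close_job(): hands the job in, once; it reports no verdict.
The state is a dict: "t": time; "qpos": joint angles; "qvel": joint speeds; "joint_torque": joint torques, N m; "ee_pos": TCP position; "orientation": TCP orientation; "ft_force": force on the tool from outside, world axes, zero at the start; "moment": the same for the moment, N m; "width": finger opening in mm.
Only numpy, scipy, OpenCV 4.12 (cv2) and the standard library are available. Lean on these libraries where they do the work, as an engineer would, in place of code of your own. Each camera call takes 0.05 s, during which the arm holds its last target.

## Working session

There is one attempt and no reset: what is moved stays moved. The work goes in short steps, Python scripts to look and compute and a tool call to move; the robot and the scene stay as the last step left them, time stands still between calls to the robot, and variables do not carry over. Pictures are saved under pics/ and viewed, and the job is handed in when it is done.

Besides the shell and the picture viewer there is one more tool, called after ">>>" by a JSON object that holds its "api" and its "payload". send_rows: Moves the arm, as the interface text tells. Its arguments: {"type":"object","properties":{"rows":{"type":"array"}},"required":["rows"]}

```bash
ls; mkdir -p pics; python3 - <<'E'
from workcell import telemetry, get_image, ctrl
import cv2,numpy as np
print(telemetry.get_obs())
for n in ["side","top","wrist"]:
    im=get_image(n); cv2.imwrite(f"pics/{n}0.png",im["color"]); np.savez(f"pics/{n}0.npz",**im)
    R,_=cv2.Rodrigues(im["rvec"]); print(n,im["camera_matrix"].tolist(),(-R.T@np.array(im["tvec"]).reshape(3)).round(1), R[2].round(2))
E
```

```text
pics
{'t': 0.0, 'qpos': array([ 1.29096431e+00,  4.23826221e-01,  1.63067214e+00,  1.33706187e-05,
        1.08860504e+00, -1.90181512e-02]), 'qvel': array([ 0.00150634, -0.00015531,  0.00056067,  0.00054423, -0.00107461,
       -0.00042578]), 'joint_torque': array([ 5.74023998e-04, -5.44623613e+01, -2.73671061e+01,  6.43026643e-02,
        2.28388788e-02, -1.14171814e-04]), 'ee_pos': array([161.0320656 , 603.4555858 , 301.91775352]), 'orientation': array([-4.08504057e-01, -3.11468084e+00,  2.34368925e-03]), 'ft_force': array([0.59250584, 0.2770075 , 1.15712868]), 'moment': array([0.00184472, 0.02267805, 0.01296748]), 'width': 87.689170101626}
side [[393.49621067771176, 0.0, 315.23719261304706], [0.0, 393.49621067771176, 202.63679823990287], [0.0, 0.0, 1.0]] [ 155.4 -741.4  472.3] [ 0.34  0.82 -0.45]
top [[385.6990565577667, 0.0, 315.015539200804], [0.0, 385.6990565577667, 198.37190080204195], [0.0, 0.0, 1.0]] [373.4  27.5 883. ] [ 0.14  0.01 -0.99]
wrist [[305.48164350148767, 0.0, 317.7202238659714], [0.0, 305.48164350148767, 200.14072484120592], [0.0, 0.0, 1.0]] [ 91.  621.9 382.8] [ 0.26 -0.07 -0.96]
```

View pics/side0.png

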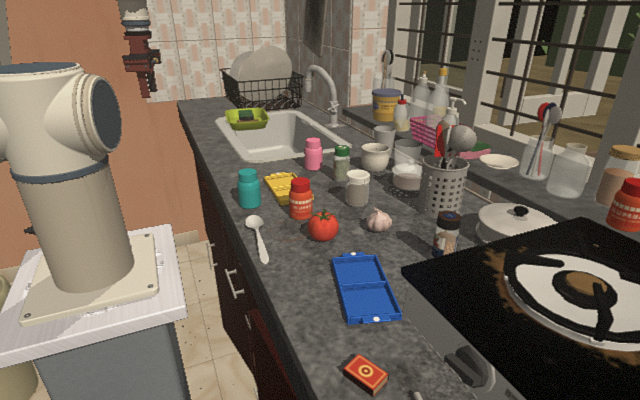

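View pics/top0.png

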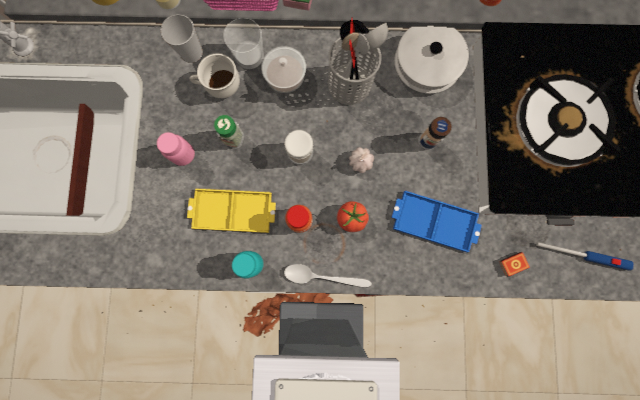

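View pics/wrist0.png

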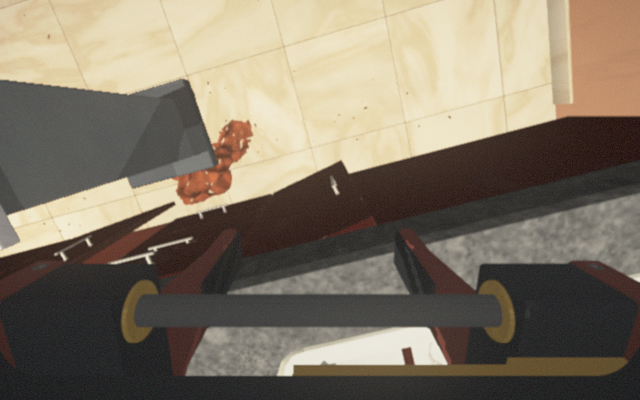

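```bash
cat > h.py <<'E'
import numpy as np,cv2
def load(p): return dict(np.load(p))
def cloud(im):
    z=im["z_map"].astype(float);K=im["camera_matrix"];R,_=cv2.Rodrigues(im["rvec"]);t=np.array(im["tvec"]).reshape(3)
    v,u=np.mgrid[:z.shape[0],:z.shape[1]]
    P=np.stack([(u-K[0,2])/K[0,0]*z,(v-K[1,2])/K[1,1]*z,z],-1)
    W=(P-t)@R; W[z==0]=np.nan
    return W
def onplane(im,u,v,h):
    K=im["camera_matrix"];R,_=cv2.Rodrigues(im["rvec"]);t=np.array(im["tvec"]).reshape(3)
    d=R.T@np.array([(u-K[0,2])/K[0,0],(v-K[1,2])/K[1,1],1]);c=-R.T@t
    return c+d*(h-c[2])/d[2]
def proj(im,P):
    return cv2.projectPoints(np.array(P,float).reshape(-1,1,3),np.array(im["rvec"]),np.array(im["tvec"]),im["camera_matrix"],None)[0].reshape(-1,2)
E
python3 - <<'E'
from h import *
im=load("pics/top0.npz");W=cloud(im)
for n,u,v in [("spice",440,125),("garlic",361,155),("herb",225,123),("white",298,140),("relish",297,213),("tomato",352,212),("pink",168,143),("teal",245,260),("blueC",436,222),("yelC",231,211),("spoon",300,273),("counter",330,180),("pot",435,48),("crock",350,60),("cup",218,75)]:
    print(n,W[v,u].round(0))
c=cv2.resize(im["color"][90:290,150:500],None,fx=2.28,fy=2.28,interpolation=cv2.INTER_CUBIC);cv2.imwrite("pics/c1.png",c)
im=load("pics/side0.npz")
c=cv2.resize(im["color"][130:330,220:480],None,fx=3,fy=3,interpolation=cv2.INTER_CUBIC);cv2.imwrite("pics/c2.png",c)
E
```

```text
spice [ 648. -225.  106.]
garlic [595. -66.  47.]
herb [643. 226. 103.]
white [616.  73.  83.]
relish [457.  70.  93.]
tomato [466. -47.  52.]
pink [600. 348.  92.]
teal [359. 171.  97.]
blueC [ 453. -240.   12.]
yelC [467. 223.  16.]
spoon [332.  64.   2.]
counter [546.   0.   1.]
pot [ 833. -225.   83.]
crock [782. -34. 119.]
cup [794. 273.  12.]
```

View pics/c1.png

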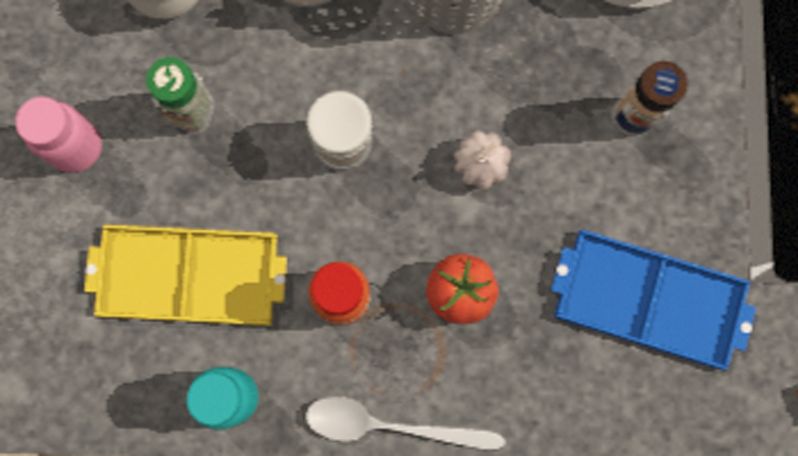

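View pics/c2.png

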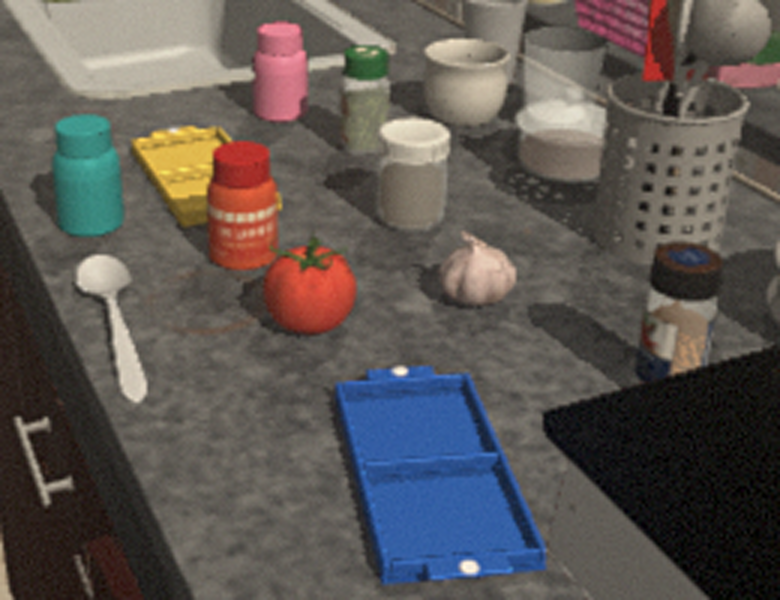

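```bash
python3 - <<'E'
from h import *
im=load("pics/top0.npz");W=cloud(im)
S=load("pics/side0.npz");WS=cloud(S)
def sel(Wc,x,y,r,z0,z1):
    P=Wc.reshape(-1,3);m=(np.hypot(P[:,0]-x,P[:,1]-y)<r)&(P[:,2]>z0)&(P[:,2]<z1);return P[m]
for n,x,y,h in [("spice",645,-225,106),("herb",640,226,100),("white",616,73,85),("relish",457,70,94),("pink",600,348,94),("teal",359,171,94)]:
    P=sel(W,x,y,45,h-6,h+8);
    c,r=cv2.minEnclosingCircle(P[:,:2].astype(np.float32).reshape(-1,1,2))
    Q=sel(WS,x,y,45,h-6,h+8)
    print(n,len(P),P.mean(0).round(1),"enc",np.round(c,1),round(r,1),"std z",P[:,2].std().round(1),"side",len(Q),Q.mean(0).round(1) if len(Q) else None)
for n,x,y,zs in [("garlic",600,-66,[(10,20),(20,30),(30,40),(40,58)]),("tomato",463,-47,[(20,30),(30,40),(40,50),(50,75)])]:
    for a,b in zs:
        for nm,C in(("top",W),("side",WS)):
            P=sel(C,x,y,45,a,b)
            if len(P):print(n,nm,a,b,len(P),P.min(0).round(0),P.max(0).round(0))
# trays
for n,lo,hi in [("blue",(90,60,0),None),("yellow",None,None)]:
    hsv=cv2.cvtColor(im["color"],cv2.COLOR_BGR2HSV)
    m=cv2.inRange(hsv,(100,120,40),(125,255,255)) if n=="blue" else cv2.inRange(hsv,(20,120,80),(35,255,255))
    roi=np.zeros_like(m);
    if n=="blue": roi[185:260,385:490]=1
    else: roi[180:240,180:285]=1
    m=m*roi; P=W[m>0];P=P[~np.isnan(P[:,0])]
    P=P[(P[:,2]>-5)&(P[:,2]<25)]
    r=cv2.minAreaRect(P[:,:2].astype(np.float32));print(n,len(P),np.round(r[0],1),np.round(r[1],1),round(r[2],1),"mean",P.mean(0).round(1))
    # outline on z=14 plane from mask
    v,u=np.nonzero(m);Q=np.array([onplane(im,a,b,10)[:2] for a,b in zip(u,v)],np.float32);r=cv2.minAreaRect(Q);print("   plane",np.round(r[0],1),np.round(r[1],1),round(r[2],1))
E
```

```text
spice 334 [ 644.8 -227.1  105. ] enc [ 645.5 -228.2] 21.9 std z 1.6 side 253 [ 644.3 -233.2  106. ]
herb 331 [640.2 227.9 100.3] enc [641.3 228.6] 22.0 std z 1.8 side 98 [640.9 221.7 100.5]
white 603 [608.1  71.1  83.8] enc [608.9  70.6] 30.5 std z 1.4 side 225 [608.   64.6  84.8]
relish 383 [450.8  67.7  93.9] enc [451.1  67.7] 22.8 std z 1.4 side 165 [451.1  61.5  94.1]
pink 370 [600.1 347.2  93.7] enc [601.  348.5] 23.5 std z 1.6 side 89 [600.5 340.8  94.3]
teal 408 [349.9 174.7  94.1] enc [350.  175.2] 23.0 std z 1.5 side 144 [351.1 168.4  94.1]
garlic top 10 20 5 [562. -83.  16.] [577. -49.  20.]
garlic side 10 20 48 [564. -98.  10.] [614. -59.  19.]
garlic top 20 30 68 [562. -96.  21.] [619. -44.  30.]
garlic side 20 30 114 [ 562. -100.   20.] [618. -55.  30.]
garlic top 30 40 232 [564. -95.  30.] [616. -45.  40.]
garlic side 30 40 146 [565. -99.  30.] [617. -47.  40.]
garlic top 40 58 153 [574. -85.  40.] [606. -54.  57.]
garlic side 40 58 113 [574. -91.  40.] [609. -56.  58.]
tomato top 20 30 3 [429. -34.  25.] [477. -22.  30.]
tomato side 20 30 97 [427. -89.  20.] [487. -45.  30.]
tomato top 30 40 54 [426. -83.  31.] [493. -16.  40.]
tomato side 30 40 137 [427. -87.  30.] [488. -45.  40.]
tomato top 40 50 195 [426. -83.  40.] [490. -17.  50.]
tomato side 40 50 168 [428. -86.  40.] [491. -37.  50.]
tomato top 50 75 511 [430. -78.  50.] [486. -23.  71.]
tomato side 50 75 291 [433. -81.  50.] [490. -25.  72.]
blue 3343 [ 455.3 -241.7] [197.9  92.5] 73.6 mean [ 455.2 -242.2    5.8]
   plane [ 455.2 -241.2] [198.8  93.5] 73.8
yellow 3308 [470.8 226.6] [204.4  94.8] 88.3 mean [469.6 225.3   6. ]
   plane [469.6 225. ] [200.3  93.4] 88.3
```

```bash
python3 - <<'E'
from h import *
T=load("pics/top0.npz");S=load("pics/side0.npz")
a=cv2.resize(T["color"][105:160,200:250],None,fx=7,fy=7,interpolation=cv2.INTER_CUBIC)
b=cv2.resize(S["color"][135:190,322:362],None,fx=7,fy=7,interpolation=cv2.INTER_CUBIC)
cv2.imwrite("pics/herb.png",np.hstack([a,b]))
W=cloud(T);WS=cloud(S)
for n,C in (("top",W),("side",WS)):
    P=C.reshape(-1,3);m=(np.hypot(P[:,0]-641,P[:,1]-226)<40)&(P[:,2]>15)&(P[:,2]<75);P=P[m]
    print(n,len(P)); print(P[::max(1,len(P)//40)].round(0).astype(int).tolist())
    h=cv2.convexHull(P[:,:2].astype(np.float32));print("hull",h.reshape(-1,2).round(0).astype(int).tolist())
E
```

```text
top 250
[[656, 212, 73], [651, 206, 70], [650, 206, 59], [641, 207, 73], [641, 207, 65], [640, 208, 60], [634, 209, 73], [650, 206, 24], [641, 207, 43], [629, 211, 72], [642, 206, 34], [629, 210, 67], [643, 206, 22], [625, 211, 70], [639, 207, 27], [622, 237, 72], [623, 213, 71], [634, 208, 34], [622, 238, 66], [620, 224, 72], [625, 212, 58], [624, 247, 51], [619, 229, 68], [619, 216, 69], [630, 210, 35], [620, 236, 57], [618, 221, 63], [624, 212, 47], [623, 243, 40], [617, 224, 59], [622, 214, 44], [625, 249, 24], [618, 229, 50], [619, 216, 46], [625, 248, 15], [618, 229, 40], [619, 216, 38], [621, 240, 21], [618, 223, 35], [623, 213, 18], [618, 222, 27], [617, 224, 20]]
hull [[657, 211], [656, 212], [633, 251], [629, 251], [625, 249], [622, 245], [619, 236], [618, 230], [617, 227], [617, 222], [617, 218], [621, 213], [624, 211], [629, 209], [630, 209], [640, 206], [643, 205], [647, 205], [651, 206], [656, 208]]
side 289
[[627, 244, 74], [621, 218, 75], [624, 237, 65], [634, 213, 72], [655, 208, 70], [627, 210, 70], [649, 209, 67], [623, 216, 66], [644, 212, 64], [620, 223, 61], [640, 210, 63], [621, 225, 57], [637, 210, 60], [660, 211, 56], [631, 211, 57], [650, 205, 56], [626, 215, 54], [644, 206, 54], [620, 216, 51], [639, 208, 51], [620, 227, 44], [633, 208, 49], [654, 205, 47], [629, 213, 44], [649, 207, 43], [624, 217, 41], [643, 208, 41], [621, 223, 36], [635, 205, 40], [658, 206, 36], [631, 211, 36], [652, 206, 34], [632, 211, 32], [622, 231, 23], [635, 211, 29], [622, 218, 25], [638, 204, 28], [627, 214, 22], [646, 208, 22], [633, 206, 21], [627, 214, 16], [646, 207, 16]]
hull [[660, 211], [627, 244], [623, 237], [619, 227], [619, 219], [620, 213], [626, 208], [634, 205], [640, 203], [646, 203], [653, 204], [658, 206], [659, 208]]
```

View pics/herb.png

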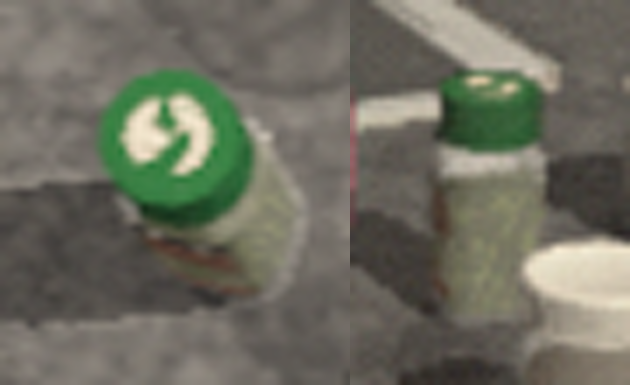

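```bash
cat > d.py <<'E'
import sys,numpy as np
from scipy.spatial.transform import Rotation as Ro
from workcell import telemetry
o=telemetry.get_obs(); R=Ro.from_rotvec(o["orientation"]).as_matrix()
yaw=np.arctan2(R[1,1],R[0,1]); p=o["ee_pos"]
x,y,zg,yw=map(float,sys.argv[1:5])
tgt=np.array([x,y,zg+61]); d=R.T@(tgt-p)
print("t",round(o["t"],2),"grasp pt",(p+61*R[:,2]).round(1),"yaw",yaw.round(3),"tilt",np.degrees(np.arccos(-R[2,2])).round(2),"w",round(o["width"],1),"q",o["qpos"].round(2),"F",o["ft_force"].round(1))
print("tool delta m",(d/1000).round(4),"turn",round(((yaw-yw)+np.pi)%(2*np.pi)-np.pi,4), "|xy|",np.hypot(*d[:2]).round(0))
E
python3 d.py 640 228 200 -0.244
```

```text
t 0.15 grasp pt [161.  603.5 241.1] yaw 1.31 tilt 0.07 w 88.1 q [ 1.29  0.42  1.63  0.    1.09 -0.02] F [-1.   0.3 -0. ]
tool delta m [-0.5596 -0.2393  0.0414] turn 1.554 |xy| 609.0
```

>>> {"api": "send_rows", "payload": {"rows": [[0, 0, 0, 0.145, 1], [0, 0, 0, 0.145, 1], [0, 0, 0, 0.145, 1], [0, 0, 0, 0.145, 1], [0, 0, 0, 0.145, 1]]}}

```text
t: 0.65
ee_pos: [161.1, 603.7, 302.3]
orientation: [1.495, 2.763, -0.001]
ft_force: [0.5, -0.4, -0.5]
width: 87.8
```

>>> {"api": "send_rows", "payload": {"rows": [[0, 0, 0, 0.145, 1], [0, 0, 0, 0.145, 1], [0, 0, 0, 0.145, 1], [0, 0, 0, 0.145, 1], [0, 0, 0, 0.145, 1]]}}

```text
t: 1.15
ee_pos: [161.1, 603.7, 302.3]
orientation: [2.377, 2.053, -0.001]
ft_force: [-0.3, -0.1, 0.4]
width: 87.7
```

>>> {"api": "send_rows", "payload": {"rows": [[0, 0, 0, 0.104, 1]]}}

```text
t: 1.25
ee_pos: [161.1, 603.7, 302.3]
orientation: [2.48, 1.928, -0.001]
ft_force: [0.9, 0.1, 0.4]
width: 87.6
```

```bash
python3 d.py 640 228 190 -0.244
```

```text
t 1.25 grasp pt [161.1 603.6 241.3] yaw -0.249 tilt 0.04 w 87.6 q [1.29 0.42 1.63 0.   1.09 1.54] F [0.9 0.1 0.4]
tool delta m [-0.2458  0.5568  0.0515] turn -0.0055 |xy| 609.0
```

>>> {"api": "send_rows", "payload": {"rows": [[-0.019, 0.043, 0, 0, 1], [-0.019, 0.043, 0, 0, 1], [-0.019, 0.043, 0, 0, 1], [-0.019, 0.043, 0, 0, 1], [-0.019, 0.043, 0, 0, 1]]}}

```text
t: 1.75
ee_pos: [347.9, 458.3, 302.5]
orientation: [2.475, 1.935, -0.0]
ft_force: [0.3, 0.5, 0.4]
width: 87.7
```

>>> {"api": "send_rows", "payload": {"rows": [[-0.019, 0.043, 0, 0, 1], [-0.019, 0.043, 0, 0, 1], [-0.019, 0.043, 0, 0, 1], [-0.019, 0.043, 0, 0, 1], [-0.019, 0.043, 0, 0, 1]]}}

```text
t: 2.25
ee_pos: [533.7, 314.1, 302.5]
orientation: [-2.475, -1.934, 0.0]
ft_force: [0.2, 0.9, 0.0]
width: 88.0
```

```bash
python3 d.py 640 228 190 -0.244
```

```text
t 2.25 grasp pt [533.7 314.1 241.5] yaw -0.244 tilt 0.02 w 88.0 q [0.51 0.42 1.64 0.   1.08 0.76] F [0.2 0.9 0. ]
tool delta m [-0.0578  0.124   0.0515] turn -0.0002 |xy| 137.0
```

>>> {"api": "send_rows", "payload": {"rows": [[-0.019, 0.041, 0.01, 0, 1], [-0.019, 0.041, 0.02, 0, 1], [-0.0195, 0.042, 0.02, 0, 1], [0, 0, 0, 0, 1]]}}

```text
t: 2.65
ee_pos: [640.8, 225.9, 249.3]
orientation: [-2.48, -1.929, 0.006]
ft_force: [1.1, -0.6, 0.0]
width: 87.8
```

```bash
python3 d.py 640 228 65 -0.244; python3 - <<'E'
from workcell import get_image
from h import *
for n in ["wrist","side"]:
    im=get_image(n);np.savez(f"pics/{n}1.npz",**im);cv2.imwrite(f"pics/{n}1.png",im["color"])
    W=cloud(im).reshape(-1,3)
    m=(np.hypot(W[:,0]-640,W[:,1]-228)<30)&(W[:,2]>95)&(W[:,2]<106);P=W[m]
    if len(P)>5:print(n,len(P),P.mean(0).round(1),[np.round(a,1) for a in cv2.minEnclosingCircle(P[:,:2].astype(np.float32))])
E
```

```text
t 2.65 grasp pt [640.6 225.8 188.3] yaw -0.249 tilt 0.21 w 87.8 q [ 0.32  0.56  1.54 -0.    1.05  0.57] F [ 1.1 -0.6  0. ]
tool delta m [ 0.0022 -0.001   0.1233] turn -0.0046 |xy| 2.0
wrist 2229 [642.4 229.4  99.3] [array([642.2, 228.7]), np.float64(21.6)]
side 91 [640.8 222.2 100.8] [array([642.5, 226.8]), np.float64(23.5)]
```

View pics/wrist1.png

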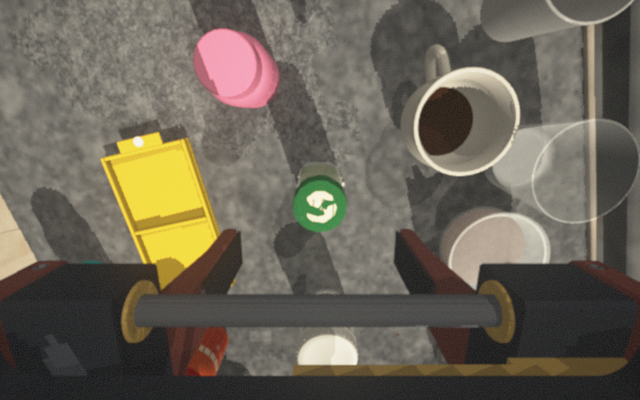

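View pics/side1.png

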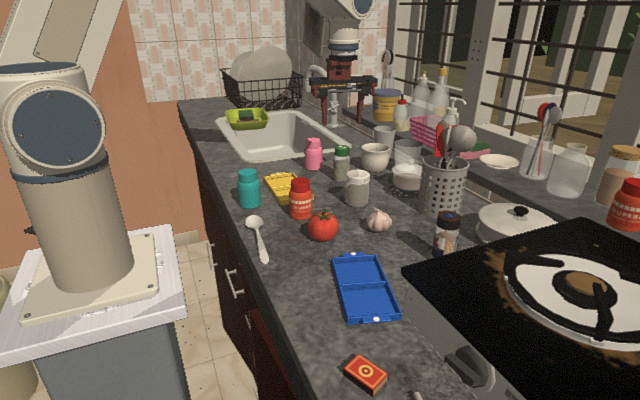

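```bash
python3 - <<'E'
from h import *
W=cloud(load("pics/top0.npz")).reshape(-1,3);V=cloud(load("pics/wrist1.npz")).reshape(-1,3)
def mx(x,y,yaw,hx=95,hy=45):
    for C in (W,):
        d=C[:,:2]-[x,y];c,s=np.cos(yaw),np.sin(yaw)
        a=d@[c,s];b=d@[-s,c];m=(abs(a)<hx)&(abs(b)<hy);P=C[m];print(x,y,"max z",np.nanmax(P[:,2]).round(0),"outer",P[(np.hypot(*(P[:,:2]-[x,y]).T)>40)][:,2].max().round(0))
mx(641.5,229,-.25);mx(590,-71,-.25);mx(645,-228,0);mx(451,67,0)
E
```

```text
641.5 229 max z 105.0 outer 74.0
590 -71 max z 60.0 outer 5.0
645 -228 max z 109.0 outer 4.0
451 67 max z 98.0 outer 6.0
```

>>> {"api": "send_rows", "payload": {"rows": [[0.003, 0, 0.04, 0, 1], [0, 0, 0.04, 0, 1], [0, 0, 0.03, 0, 1], [0, 0, 0.013, 0, 1], [0, 0, 0, 0, 1]]}}

```text
t: 3.25
ee_pos: [637.9, 233.8, 128.7]
orientation: [-2.473, -1.936, 0.004]
ft_force: [0.7, 0.6, -0.6]
width: 88.0
```

```bash
python3 d.py 641.5 229 65 -0.244
```

```text
t 3.25 grasp pt [637.7 233.8  67.7] yaw -0.243 tilt 0.17 w 88.0 q [0.33 0.71 1.58 0.   0.85 0.58] F [ 0.7  0.6 -0.6]
tool delta m [-0.0038  0.0047  0.0027] turn 0.0014 |xy| 6.0
```

>>> {"api": "send_rows", "payload": {"rows": [[-0.004, 0.004, 0.002, 0, 1], [0, 0, 0, 0, 1], [0, 0, 0, 0, 1]]}}

```text
t: 3.55
ee_pos: [643.2, 228.3, 129.6]
orientation: [2.475, 1.934, 0.004]
ft_force: [0.0, -0.2, 0.7]
width: 87.7
```

```bash
python3 d.py 641.5 229 65 -0.244
```

```text
t 3.55 grasp pt [643.3 228.3  68.6] yaw -0.244 tilt 0.16 w 87.7 q [0.32 0.71 1.58 0.   0.85 0.57] F [ 0.  -0.2  0.7]
tool delta m [ 0.0003 -0.0018  0.0036] turn -0.0003 |xy| 2.0
```

>>> {"api": "send_rows", "payload": {"rows": [[0, -0.001, 0.003, 0, 1], [0, 0, 0, 0, -1], [0, 0, 0, 0, -1], [0, 0, 0, 0, -1], [0, 0, 0, 0, -1]]}}

```text
t: 4.05
ee_pos: [641.3, 228.4, 124.9]
orientation: [-2.475, -1.935, -0.0]
ft_force: [0.4, -0.4, 0.7]
width: 59.4
```

>>> {"api": "send_rows", "payload": {"rows": [[0, 0, 0, 0, -1], [0, 0, 0, 0, -1], [0, 0, 0, 0, -1], [0, 0, 0, 0, -1], [0, 0, 0, 0, -1]]}}

```text
t: 4.55
ee_pos: [641.4, 228.4, 124.9]
orientation: [2.475, 1.935, 0.0]
ft_force: [1.4, 0.0, -0.3]
width: 43.2
```

```bash
python3 d.py 641.5 229 65 -0.244
```

```text
t 4.55 grasp pt [641.4 228.4  63.9] yaw -0.244 tilt 0.02 w 43.2 q [ 0.32  0.72  1.58 -0.    0.84  0.57] F [ 1.4  0.  -0.3]
tool delta m [ 0.0006 -0.0001 -0.0011] turn 0.0 |xy| 1.0
```

>>> {"api": "send_rows", "payload": {"rows": [[0, 0, -0.02, 0, -1], [0, 0, -0.035, 0, -1], [0, 0, -0.04, 0, -1], [0, 0, -0.03, 0, -1], [0, 0, 0, 0, -1]]}}

```text
t: 5.05
ee_pos: [643.3, 229.1, 254.9]
orientation: [2.473, 1.933, 0.012]
ft_force: [0.7, -0.3, -0.0]
width: 42.9
```

```bash
python3 d.py 443 -282.5 190 -0.286
```

```text
t 5.05 grasp pt [643.8 229.3 193.9] yaw -0.244 tilt 0.46 w 42.9 q [0.32 0.56 1.53 0.   1.05 0.57] F [ 0.7 -0.3 -0. ]
tool delta m [-0.5449 -0.0708  0.001 ] turn 0.042 |xy| 549.0
```

>>> {"api": "send_rows", "payload": {"rows": [[-0.025, -0.004, 0, 0, -1], [-0.045, -0.006, 0, 0, -1], [-0.045, -0.006, 0, 0, -1], [-0.045, -0.006, 0, 0, -1], [-0.045, -0.006, 0, 0, -1]]}}

```text
t: 5.55
ee_pos: [562.9, 34.9, 248.4]
orientation: [-2.474, -1.934, 0.003]
ft_force: [0.1, 0.1, -0.8]
width: 42.9
```

>>> {"api": "send_rows", "payload": {"rows": [[-0.045, -0.006, 0, 0, -1], [-0.045, -0.006, 0, 0, -1], [-0.045, -0.006, 0, 0, -1], [-0.045, -0.006, 0, 0, -1], [-0.045, -0.006, 0, 0, -1]]}}

```text
t: 6.05
ee_pos: [479.5, -176.1, 248.7]
orientation: [-2.474, -1.934, 0.002]
ft_force: [1.1, -0.3, -0.8]
width: 43.0
```

>>> {"api": "send_rows", "payload": {"rows": [[-0.045, -0.006, 0, 0, -1], [-0.045, -0.006, 0, 0, -1], [-0.025, -0.003, 0, 0.042, -1], [0, 0, 0, 0, -1], [0, 0, 0, 0, -1]]}}

```text
t: 6.55
ee_pos: [438.1, -282.6, 248.8]
orientation: [-2.515, -1.88, 0.001]
ft_force: [-0.5, 0.2, -1.3]
width: 42.8
```

```bash
python3 d.py 443 -282.5 190 -0.286; python3 - <<'E'
from workcell import get_image
from h import *
for n in ["top","wrist"]:
    im=get_image(n);np.savez(f"pics/{n}2.npz",**im);cv2.imwrite(f"pics/{n}2.png",im["color"])
E
```

```text
t 6.55 grasp pt [ 438.  -282.5  187.8] yaw -0.287 tilt 0.12 w 42.8 q [-0.6   0.35  1.9   0.    0.9  -0.31] F [-0.5  0.2 -1.3]
tool delta m [ 0.0015  0.0047 -0.0022] turn -0.001 |xy| 5.0
```

View pics/wrist2.png

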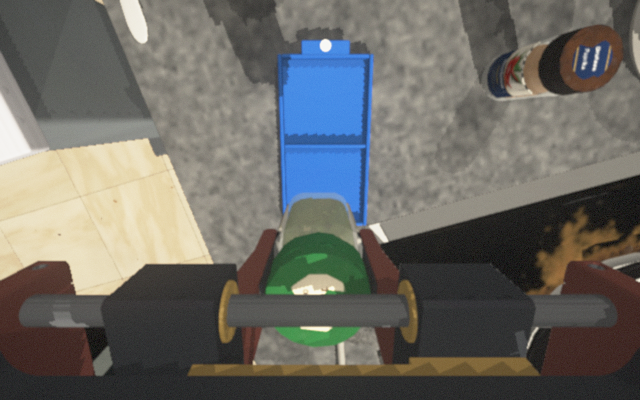

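```bash
python3 - <<'E'
from h import *
for n in ("wrist2","top0"):
    im=load(f"pics/{n}.npz");W=cloud(im)
    hsv=cv2.cvtColor(im["color"],cv2.COLOR_BGR2HSV);m=cv2.inRange(hsv,(100,150,60),(120,255,255))
    P=W[m>0];P=P[(np.hypot(P[:,0]-455,P[:,1]+242)<115)&(P[:,2]<25)&(P[:,2]>-4)]
    # across-axis extents by slices along the long axis
    for yaw in (-0.286,):
        ex=np.array([np.cos(yaw),np.sin(yaw)]);ey=np.array([-ex[1],ex[0]])
        d=P[:,:2]-[455.3,-241.7];a=d@ex;b=d@ey
        for lo in range(-80,80,20):
            k=(b>lo)&(b<lo+20);print(n,lo,np.percentile(a[k],[1,99]).round(1) if k.sum()>20 else None,k.sum())
        print("b range",np.percentile(b,[.5,99.5]).round(1))
W=cloud(load("pics/top0.npz")).reshape(-1,3);m=(W[:,1]<-330)&(W[:,1]>-420)&(abs(W[:,0]-450)<120);print("hob z max",W[m,2].max())
E
```

```text
wrist2 -80 [-43.   46.9] 297
wrist2 -60 [-43.3  46.3] 1162
wrist2 -40 [-42.8  46.2] 1558
wrist2 -20 [-43.1  46.1] 1580
wrist2 0 [-42.8  46. ] 1774
wrist2 20 [-42.8  46.2] 1833
wrist2 40 [-42.6  46. ] 1893
wrist2 60 [-42.5  46.1] 2024
b range [-78.6  96.4]
top0 -80 [-45.5  43.9] 359
top0 -60 [-45.6  44. ] 362
top0 -40 [-45.5  44.3] 359
top0 -20 [-45.6  43.7] 316
top0 0 [-45.4  44.1] 401
top0 20 [-45.4  44.2] 352
top0 40 [-45.6  43.6] 352
top0 60 [-45.8  44.2] 360
b range [-93.6  97.1]
hob z max 105.29628827007816
```

>>> {"api": "send_rows", "payload": {"rows": [[0.001, 0.005, 0.03, 0, -1], [0, 0, 0.035, 0, -1], [0, 0, 0.03, 0, -1], [0, 0, 0.015, 0, -1], [0, 0, 0, 0, -1]]}}

```text
t: 7.15
ee_pos: [443.2, -281.1, 137.6]
orientation: [-2.509, -1.882, 0.002]
ft_force: [-0.2, 0.2, -0.7]
width: 42.7
```

```bash
python3 d.py 443.5 -282.5 68.3 -0.286
```

```text
t 7.15 grasp pt [ 442.9 -281.    76.6] yaw -0.284 tilt 0.28 w 42.7 q [-0.59  0.54  1.94  0.    0.67 -0.3 ] F [-0.2  0.2 -0.7]
tool delta m [-0.0012  0.0007  0.0083] turn 0.0024 |xy| 1.0
```

>>> {"api": "send_rows", "payload": {"rows": [[-0.001, 0, 0.005, 0, -1], [0, 0, 0.0, 0, -1], [0, 0, 0, 0, -1]]}}

```text
t: 7.45
ee_pos: [444.1, -284.3, 135.7]
orientation: [2.514, 1.882, 0.001]
ft_force: [0.2, -0.7, -0.8]
width: 42.5
```

```bash
python3 d.py 443.5 -282.5 68.3 -0.286
```

```text
t 7.45 grasp pt [ 444.2 -284.3   74.7] yaw -0.286 tilt 0.09 w 42.5 q [-0.59  0.54  1.94  0.    0.66 -0.31] F [ 0.2 -0.7 -0.8]
tool delta m [ 0.0015 -0.0011  0.0064] turn 0.0004 |xy| 2.0
```

>>> {"api": "send_rows", "payload": {"rows": [[0.001, -0.001, 0.004, 0, -1], [0, 0, 0.002, 0, -1], [0, 0, 0, 0, -1], [0, 0, 0, 0, -1]]}}

```text
t: 7.85
ee_pos: [442.9, -283.0, 128.9]
orientation: [2.515, 1.882, -0.0]
ft_force: [-0.2, -0.4, -0.9]
width: 42.8
```

```bash
python3 d.py 443.5 -282.5 68.3 -0.286
```

```text
t 7.85 grasp pt [ 442.9 -283.    67.9] yaw -0.286 tilt 0.0 w 42.8 q [-0.59  0.55  1.94 -0.    0.65 -0.31] F [-0.2 -0.4 -0.9]
tool delta m [ 0.0007  0.0005 -0.0004] turn -0.0001 |xy| 1.0
```

>>> {"api": "send_rows", "payload": {"rows": [[0, 0, 0, 0, 1], [0, 0, 0, 0, 1], [0, 0, 0, 0, 1], [0, 0, 0, 0, 1], [0, 0, 0, 0, 1]]}}

```text
t: 8.35
ee_pos: [442.9, -283.0, 128.9]
orientation: [2.515, 1.882, 0.0]
ft_force: [-0.1, 0.1, 0.4]
width: 79.6
```

>>> {"api": "send_rows", "payload": {"rows": [[0, 0, 0, 0, 1], [0, 0, -0.03, 0, 1], [0, 0, -0.04, 0, 1], [0, 0, -0.04, 0, 1], [0, 0, -0.03, 0, 1]]}}

```text
t: 8.85
ee_pos: [443.2, -283.2, 271.2]
orientation: [2.514, 1.881, 0.001]
ft_force: [0.2, 0.4, 0.1]
width: 88.1
```

```bash
python3 d.py 590 -71 150 -0.286
```

```text
t 8.85 grasp pt [ 443.2 -283.2  210.2] yaw -0.286 tilt 0.1 w 88.1 q [-0.59  0.32  1.87  0.    0.95 -0.31] F [0.2 0.4 0.1]
tool delta m [0.245  0.0809 0.0602] turn -0.0001 |xy| 258.0
```

Herb jar released; moving above the garlic.

>>> {"api": "send_rows", "payload": {"rows": [[0.041, 0.0135, 0, 0, 1], [0.041, 0.0135, 0, 0, 1], [0.041, 0.0135, 0, 0, 1], [0.041, 0.0135, 0.01, 0, 1], [0.041, 0.0135, 0.02, 0, 1]]}}

```text
t: 9.35
ee_pos: [567.2, -104.0, 240.1]
orientation: [2.513, 1.88, 0.004]
ft_force: [0.5, 1.0, -0.3]
width: 87.6
```

>>> {"api": "send_rows", "payload": {"rows": [[0.04, 0.0135, 0.02, 0, 1], [0, 0, 0, 0, 1], [0, 0, 0, 0, 1], [0, 0, 0, 0, 1]]}}

```text
t: 9.75
ee_pos: [589.4, -71.4, 219.2]
orientation: [2.516, 1.882, -0.0]
ft_force: [0.4, -0.4, 0.2]
width: 87.9
```

```bash
python3 d.py 590 -71 34 -0.286;  python3 - <<'E'
from workcell import get_image
from h import *
for n in ["top","wrist"]:
    im=get_image(n);np.savez(f"pics/{n}3.npz",**im);cv2.imwrite(f"pics/{n}3.png",im["color"])
    W=cloud(im).reshape(-1,3)
    P=W[(np.hypot(W[:,0]-590,W[:,1]+71)<40)&(W[:,2]>20)&(W[:,2]<60)]
    yaw=-.286
    print(n,len(P),P.min(0).round(0),P.max(0).round(0))
    for nm,x,y,h in [("herb",444,-283,104),("white",608,71,84),]:
        Q=W[(np.hypot(W[:,0]-x,W[:,1]-y)<45)&(W[:,2]>h-6)&(W[:,2]<h+8)]
        if len(Q)>20: print(nm,Q.mean(0).round(1))
E
```

```text
t 9.75 grasp pt [589.4 -71.4 158.2] yaw -0.286 tilt 0.01 w 87.9 q [-0.14  0.48  1.76 -0.    0.9   0.15] F [ 0.4 -0.4  0.2]
tool delta m [0.0006 0.0005 0.1242] turn -0.0003 |xy| 1.0Traceback (most recent call last):
  File "<stdin>", line 8, in <module>
    return umr_minimum(a, axis, None, out, keepdims, initial, where)
ValueError: zero-size array to reduction operation minimum which has no identity
```

View pics/top3.png

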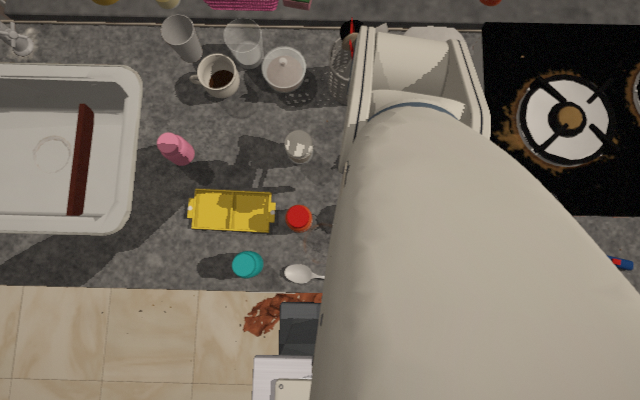

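```bash
python3 - <<'E'
from workcell import get_image
from h import *
im=get_image("wrist");np.savez(f"pics/wrist3.npz",**im);cv2.imwrite(f"pics/wrist3.png",im["color"])
s=get_image("side");cv2.imwrite(f"pics/side3.png",s["color"])
W=cloud(im).reshape(-1,3)
P=W[(np.hypot(W[:,0]-590,W[:,1]+71)<40)&(W[:,2]>15)&(W[:,2]<62)]
print(len(P),P.min(0).round(0),P.max(0).round(0))
E
```

```text
2694 [562. -98.  17.] [621. -43.  57.]
```

View pics/wrist3.png

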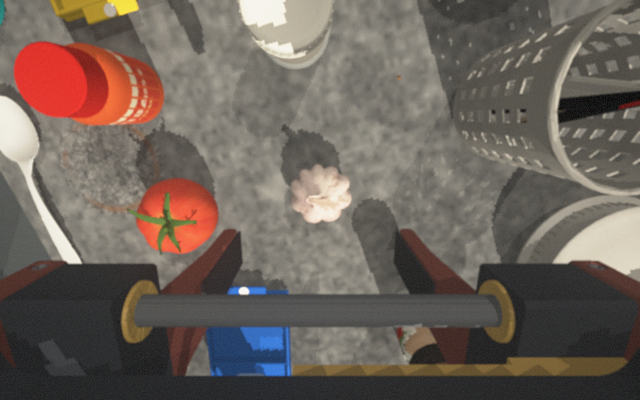

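View pics/side3.png

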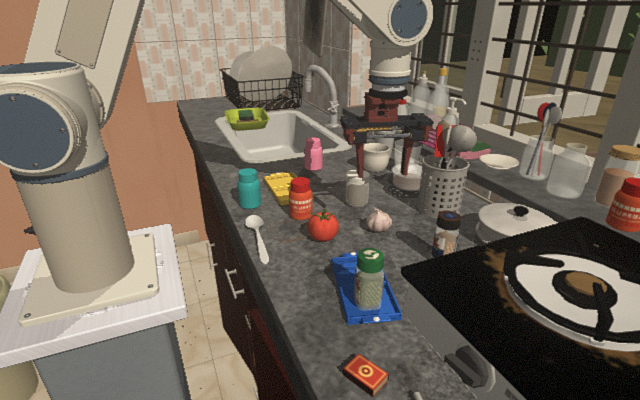

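>>> {"api": "send_rows", "payload": {"rows": [[0, 0.001, 0.03, 0, 1], [0, 0, 0.03, 0, 1], [0, 0, 0.03, 0, 1], [0, 0, 0.02, 0, 1], [0, 0, 0.014, 0, 1]]}}

```text
t: 10.4
ee_pos: [590.0, -71.9, 93.9]
orientation: [-2.516, -1.88, 0.001]
ft_force: [0.3, -0.4, -0.3]
width: 88.1
```

>>> {"api": "send_rows", "payload": {"rows": [[0, 0, 0, 0, 1], [0, 0, 0, 0, 1], [0, 0, 0, 0, 1]]}}

```text
t: 10.7
ee_pos: [591.5, -71.4, 96.1]
orientation: [2.514, 1.881, 0.002]
ft_force: [-0.3, 0.9, 0.3]
width: 87.8
```

```bash
python3 d.py 591 -71 34 -0.286
```

```text
t 10.7 grasp pt [591.6 -71.4  35.1] yaw -0.286 tilt 0.13 w 87.8 q [-0.14  0.67  1.79 -0.    0.68  0.15] F [-0.3  0.9  0.3]
tool delta m [ 0.0002 -0.0006  0.0011] turn -0.0003 |xy| 1.0
```

>>> {"api": "send_rows", "payload": {"rows": [[0, 0, 0, 0, -1], [0, 0, 0, 0, -1], [0, 0, 0, 0, -1], [0, 0, 0, 0, -1], [0, 0, 0, 0, -1]]}}

```text
t: 11.2
ee_pos: [590.8, -71.1, 95.1]
orientation: [2.515, 1.882, 0.0]
ft_force: [-0.3, -0.5, 3.2]
width: 55.5
```

>>> {"api": "send_rows", "payload": {"rows": [[0, 0, 0, 0, -1], [0, 0, 0, 0, -1], [0, 0, 0, 0, -1], [0, 0, 0, 0, -1]]}}

```text
t: 11.6
ee_pos: [590.8, -71.1, 95.1]
orientation: [2.515, 1.882, 0.0]
ft_force: [-1.4, 0.0, 5.2]
width: 55.3
```

```bash
python3 d.py 591 -71 34 -0.286
```

```text
t 11.6 grasp pt [590.9 -71.1  34.1] yaw -0.286 tilt 0.02 w 55.3 q [-0.14  0.68  1.79 -0.    0.67  0.15] F [-1.4  0.   5.2]
tool delta m [0.0001 0.0001 0.0001] turn 0.0 |xy| 0.0
```

>>> {"api": "send_rows", "payload": {"rows": [[0, 0, -0.01, 0, -1], [0, 0, -0.02, 0, -1], [0, 0, -0.03, 0, -1], [0, 0, -0.03, 0, -1], [0, 0, -0.02, 0, -1]]}}

```text
t: 12.1
ee_pos: [591.0, -71.1, 207.1]
orientation: [2.514, 1.881, 0.002]
ft_force: [-0.0, 0.2, -0.5]
width: 55.7
```

```bash
python3 d.py 467 -201 144 -0.286; python3 - <<'E'
from workcell import get_image
from h import *
im=get_image("side");cv2.imwrite("pics/side4.png",cv2.resize(im["color"][80:320,260:500],None,fx=2.4,fy=2.4))
E
```

```text
t 12.1 grasp pt [591.1 -71.1 146.1] yaw -0.286 tilt 0.09 w 55.7 q [-0.14  0.5   1.76  0.    0.88  0.15] F [-0.   0.2 -0.5]
tool delta m [-0.1596 -0.0824  0.0019] turn -0.0 |xy| 180.0
```

View pics/side4.png

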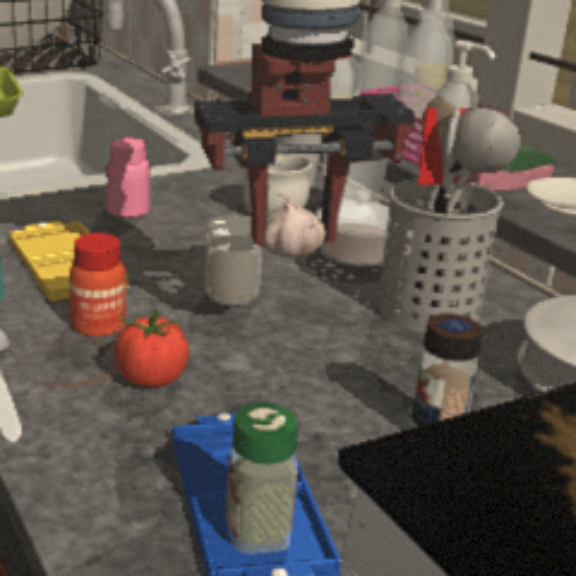

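>>> {"api": "send_rows", "payload": {"rows": [[-0.03, -0.015, 0, 0, -1], [-0.04, -0.021, 0, 0, -1], [-0.045, -0.023, 0, 0, -1], [-0.03, -0.016, 0, 0, -1], [-0.015, -0.007, 0, 0, -1]]}}

```text
t: 12.65
ee_pos: [464.6, -202.3, 204.3]
orientation: [-2.516, -1.879, 0.002]
ft_force: [-0.2, 0.2, -0.8]
width: 55.8
```

>>> {"api": "send_rows", "payload": {"rows": [[0, 0, 0.02, 0, -1], [0, 0, 0.03, 0, -1], [0, 0, 0.025, 0, -1], [0, 0, 0, 0, -1], [0, 0, 0, 0, -1]]}}

```text
t: 13.15
ee_pos: [466.9, -200.9, 129.6]
orientation: [-2.514, -1.881, 0.001]
ft_force: [-0.0, 0.1, -0.2]
width: 55.4
```

```bash
python3 d.py 467 -201 38.5 -0.286
```

```text
t 13.15 grasp pt [ 466.8 -200.9   68.6] yaw -0.286 tilt 0.1 w 55.4 q [-0.43  0.53  1.98 -0.    0.63 -0.14] F [-0.   0.1 -0.2]
tool delta m [-0.0001  0.0002  0.0301] turn -0.0 |xy| 0.0
```

>>> {"api": "send_rows", "payload": {"rows": [[0, 0, 0.012, 0, -1], [0, 0, 0.01, 0, -1], [0, 0, 0.007, 0, -1], [0, 0, 0, 0, -1], [0, 0, 0, 0, -1]]}}

```text
t: 13.65
ee_pos: [467.2, -201.0, 100.7]
orientation: [-2.515, -1.882, 0.0]
ft_force: [-0.4, 0.5, -0.4]
width: 55.5
```

```bash
python3 d.py 467 -201 38.5 -0.286
```

```text
t 13.65 grasp pt [ 467.2 -201.    39.7] yaw -0.286 tilt 0.02 w 55.5 q [-0.43  0.59  1.98 -0.    0.57 -0.14] F [-0.4  0.5 -0.4]
tool delta m [-0.     -0.0002  0.0012] turn 0.0001 |xy| 0.0
```

>>> {"api": "send_rows", "payload": {"rows": [[0, 0, 0.001, 0, -1], [0, 0, 0, 0, -1], [0, 0, 0, 0, 1], [0, 0, 0, 0, 1], [0, 0, 0, 0, 1]]}}

```text
t: 14.15
ee_pos: [467.3, -201.1, 100.0]
orientation: [2.515, 1.882, 0.0]
ft_force: [0.2, 1.2, 0.2]
width: 76.1
```

>>> {"api": "send_rows", "payload": {"rows": [[0, 0, 0, 0, 1], [0, 0, 0, 0, 1], [0, 0, 0, 0, 1], [0, 0, -0.02, 0, 1], [0, 0, -0.04, 0, 1]]}}

```text
t: 14.65
ee_pos: [465.7, -200.3, 158.3]
orientation: [-2.511, -1.879, 0.004]
ft_force: [0.6, -0.5, -0.2]
width: 87.6
```

>>> {"api": "send_rows", "payload": {"rows": [[0, 0, -0.04, 0, 1], [0, 0, -0.04, 0, 1], [0, 0, -0.03, 0, 1]]}}

```text
t: 14.95
ee_pos: [467.5, -201.2, 272.3]
orientation: [2.514, 1.881, 0.002]
ft_force: [0.7, -0.1, -0.4]
width: 88.0
```

```bash
python3 d.py 645 -228 190 0; python3 - <<'E'
from workcell import get_image
from h import *
im=get_image("side");cv2.imwrite("pics/side5.png",cv2.resize(im["color"][80:340,260:500],None,fx=2.3,fy=2.3))
E
```

```text
t 14.95 grasp pt [ 467.6 -201.2  211.3] yaw -0.286 tilt 0.12 w 88.0 q [-0.43  0.29  1.91 -0.    0.94 -0.14] F [ 0.7 -0.1 -0.4]
tool delta m [0.0243 0.1778 0.0217] turn -0.286 |xy| 179.0
```

View pics/side5.png

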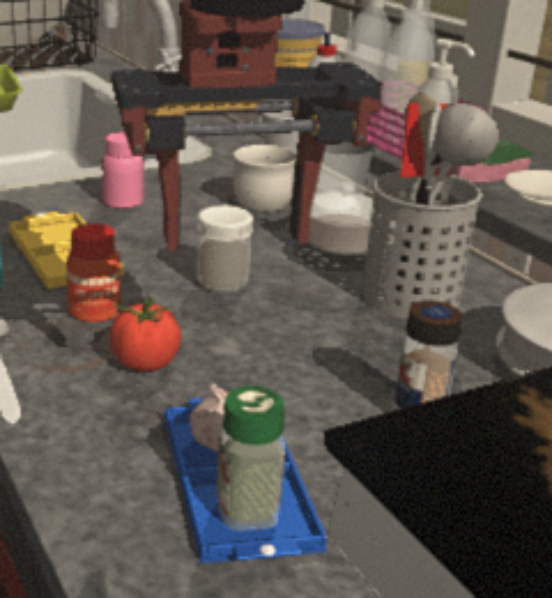

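>>> {"api": "send_rows", "payload": {"rows": [[0, 0, 0, -0.143, 1], [0, 0, 0, -0.143, 1], [-0.007, 0.044, 0, 0, 1], [-0.007, 0.044, 0.01, 0, 1], [-0.007, 0.045, 0.01, 0, 1]]}}

```text
t: 15.5
ee_pos: [601.7, -222.3, 249.8]
orientation: [2.221, 2.221, 0.0]
ft_force: [0.7, -0.0, 0.2]
width: 88.0
```

>>> {"api": "send_rows", "payload": {"rows": [[-0.007, 0.044, 0, 0, 1], [0, 0, 0, 0, 1], [0, 0, 0, 0, 1], [0, 0, 0, 0, 1]]}}

```text
t: 15.9
ee_pos: [642.9, -228.7, 249.3]
orientation: [-2.22, -2.22, 0.001]
ft_force: [0.2, 0.5, -0.4]
width: 88.0
```

```bash
python3 d.py 645 -229 65 0; python3 - <<'E'
from workcell import get_image
from h import *
im=get_image("wrist");cv2.imwrite("pics/wrist6.png",im["color"])
W=cloud(im).reshape(-1,3)
P=W[(np.hypot(W[:,0]-645,W[:,1]+228)<32)&(W[:,2]>101)&(W[:,2]<111)]
if len(P)>9: print(len(P),P.mean(0).round(1),cv2.minEnclosingCircle(P[:,:2].astype(np.float32)))
E
```

```text
t 15.9 grasp pt [ 642.7 -228.7  188.3] yaw -0.0 tilt 0.11 w 88.0 q [-0.36  0.56  1.53 -0.    1.05 -0.36] F [ 0.2  0.5 -0.4]
tool delta m [-0.0003  0.0024  0.1233] turn -0.0001 |xy| 2.0
2274 [ 647.3 -228.   104.3] ((647.3699340820312, -229.0535430908203), 21.675235748291016)
```

View pics/wrist6.png

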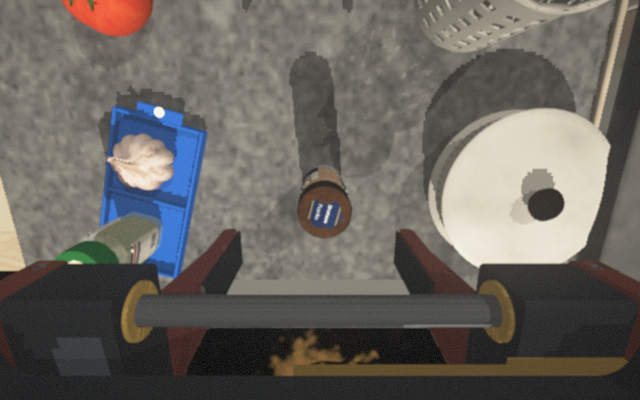

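>>> {"api": "send_rows", "payload": {"rows": [[0, 0.003, 0.03, 0, 1], [0, 0, 0.035, 0, 1], [0, 0, 0.03, 0, 1], [0, 0, 0.02, 0, 1], [0, 0, 0.008, 0, 1]]}}

```text
t: 16.45
ee_pos: [645.1, -228.6, 125.1]
orientation: [-2.22, -2.219, 0.002]
ft_force: [-0.9, 0.2, -0.4]
width: 87.5
```

>>> {"api": "send_rows", "payload": {"rows": [[0, 0, 0, 0, 1], [0, 0, 0, 0, 1], [0, 0, 0, 0, 1]]}}

```text
t: 16.75
ee_pos: [647.9, -229.4, 128.6]
orientation: [2.22, 2.22, 0.002]
ft_force: [-0.1, 0.1, 1.1]
width: 87.8
```

```bash
python3 d.py 646 -229 65 0
```

```text
t 16.75 grasp pt [ 648.1 -229.5   67.6] yaw -0.0 tilt 0.15 w 87.8 q [-0.36  0.72  1.57 -0.    0.85 -0.36] F [-0.1  0.1  1.1]
tool delta m [ 0.0004 -0.0019  0.0026] turn -0.0 |xy| 2.0
```

>>> {"api": "send_rows", "payload": {"rows": [[0, 0, 0, 0, -1], [0, 0, 0, 0, -1], [0, 0, 0, 0, -1], [0, 0, 0, 0, -1], [0, 0, 0, 0, -1]]}}

```text
t: 17.25
ee_pos: [647.2, -229.1, 126.8]
orientation: [-2.221, -2.221, 0.0]
ft_force: [-1.2, -0.0, -0.6]
width: 51.4
```

>>> {"api": "send_rows", "payload": {"rows": [[0, 0, 0, 0, -1], [0, 0, 0, 0, -1], [0, 0, 0, 0, -1], [0, 0, 0, 0, -1], [0, 0, 0, 0, -1]]}}

```text
t: 17.75
ee_pos: [647.3, -229.1, 126.8]
orientation: [-2.221, -2.221, 0.0]
ft_force: [0.4, -0.4, -1.1]
width: 43.1
```

```bash
python3 d.py 646 -229 65 0
```

```text
t 17.75 grasp pt [ 647.3 -229.1   65.8] yaw -0.0 tilt 0.0 w 43.1 q [-0.36  0.72  1.57  0.    0.85 -0.36] F [ 0.4 -0.4 -1.1]
tool delta m [ 0.0001 -0.0013  0.0008] turn -0.0 |xy| 1.0
```

>>> {"api": "send_rows", "payload": {"rows": [[0, 0, -0.02, 0, -1], [0, 0, -0.035, 0, -1], [0, 0, -0.04, 0, -1], [0, 0, -0.03, 0, -1], [0, 0, 0, 0, -1]]}}

```text
t: 18.25
ee_pos: [649.3, -229.8, 257.0]
orientation: [2.216, 2.216, 0.005]
ft_force: [-1.0, 0.0, -0.5]
width: 43.5
```

>>> {"api": "send_rows", "payload": {"rows": [[0.02, -0.007, 0, 0, -1], [0.042, -0.015, 0, 0, -1], [0.042, -0.015, 0, 0, -1], [0.042, -0.015, 0, 0, -1], [0.042, -0.015, 0, 0, -1]]}}

```text
t: 18.75
ee_pos: [578.6, -39.6, 250.4]
orientation: [-2.221, -2.22, 0.002]
ft_force: [0.0, 0.1, -1.1]
width: 43.6
```

>>> {"api": "send_rows", "payload": {"rows": [[0.042, -0.015, 0, 0, -1], [0.042, -0.015, 0, 0, -1], [0.042, -0.015, 0, 0, -1], [0.042, -0.015, 0, 0, -1], [0.042, -0.015, 0, 0, -1]]}}

```text
t: 19.25
ee_pos: [503.7, 170.3, 250.7]
orientation: [-2.221, -2.221, 0.003]
ft_force: [0.7, 0.2, -1.6]
width: 43.4
```

>>> {"api": "send_rows", "payload": {"rows": [[0.042, -0.015, 0, 0, -1], [0.042, -0.015, 0, 0, -1], [0, 0, 0, 0, -1], [0, 0, 0, 0, -1], [0, 0, 0, 0, -1]]}}

```text
t: 19.75
ee_pos: [475.1, 252.0, 251.1]
orientation: [-2.222, -2.221, 0.002]
ft_force: [-0.2, 0.2, -1.0]
width: 43.2
```

```bash
python3 d.py 471.5 268 191 -0.03; python3 - <<'E'
from workcell import get_image
from h import *
for n in ["wrist","side"]:
    im=get_image(n);np.savez(f"pics/{n}7.npz",**im);cv2.imwrite(f"pics/{n}7.png",im["color"])
E
```

```text
t 19.75 grasp pt [475.1 251.9 190.1] yaw -0.0 tilt 0.09 w 43.2 q [ 0.47  0.37  1.86 -0.    0.92  0.47] F [-0.2  0.2 -1. ]
tool delta m [ 0.016  -0.0037 -0.0009] turn 0.0296 |xy| 16.0
```

View pics/wrist7.png

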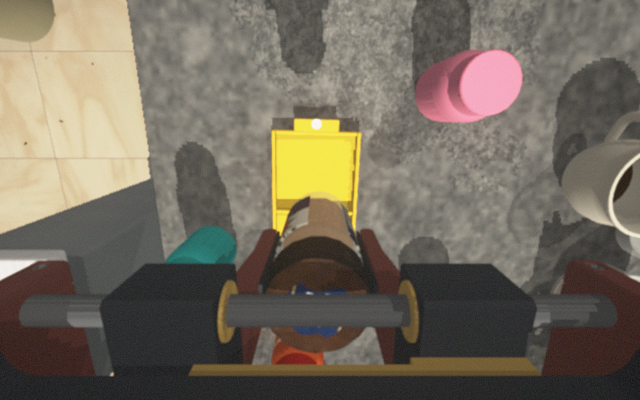

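View pics/side7.png

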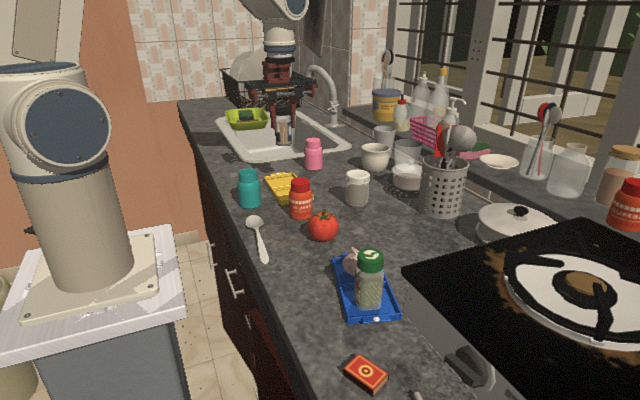

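```bash
python3 - <<'E'
from h import *
for n in ("wrist7","top0"):
    im=load(f"pics/{n}.npz");W=cloud(im)
    hsv=cv2.cvtColor(im["color"],cv2.COLOR_BGR2HSV);m=cv2.inRange(hsv,(20,130,90),(34,255,255))
    P=W[m>0];P=P[(np.hypot(P[:,0]-470,P[:,1]-226)<115)&(P[:,2]<25)&(P[:,2]>-4)]
    for lo in range(130,340,15):
        k=(P[:,1]>lo)&(P[:,1]<lo+15)
        if k.sum()>15: q=np.percentile(P[k,0],[1,99]);print(n,lo,q.round(1),q.mean().round(1),k.sum())
    print(np.percentile(P[:,1],[.3,99.7]).round(1))
    Q=P[P[:,2]>11];print("rim y", np.percentile(Q[:,1],[1,99]).round(1))
E
```

```text
wrist7 190 [424.5 517.8] 471.1 64
wrist7 205 [423.9 517.6] 470.7 229
wrist7 220 [424.7 518.1] 471.4 455
wrist7 235 [425.5 516.1] 470.8 920
wrist7 250 [426.3 516.6] 471.4 1127
wrist7 265 [426.9 517. ] 471.9 1221
wrist7 280 [427.1 517.5] 472.3 1241
wrist7 295 [427.5 517.7] 472.6 1253
wrist7 310 [430.  497.3] 463.6 488
[199.9 321.2]
rim y [206.3 321.2]
top0 130 [421.3 512.3] 466.8 190
top0 145 [421.4 512.1] 466.8 261
top0 160 [422.9 511.6] 467.2 262
top0 175 [422.5 513.8] 468.2 269
top0 190 [422.6 513.5] 468.0 264
top0 205 [424. 513.] 468.5 265
top0 220 [423.8 514.9] 469.3 263
top0 235 [424.  514.7] 469.3 268
top0 250 [425.2 514.4] 469.8 255
top0 265 [425.  516.7] 470.9 270
top0 280 [426.1 516.1] 471.1 258
top0 295 [426.5 515.7] 471.1 310
top0 310 [431.  515.5] 473.3 105
[126.2 326.7]
rim y [125.6 321.2]
```

>>> {"api": "send_rows", "payload": {"rows": [[0.016, -0.003, 0, 0.03, -1], [0, 0, 0.03, 0, -1], [0, 0, 0.035, 0, -1], [0, 0, 0.03, 0, -1], [0, 0, 0.012, 0, -1]]}}

```text
t: 20.35
ee_pos: [471.5, 267.1, 142.3]
orientation: [-2.256, -2.185, 0.006]
ft_force: [0.2, -0.2, -1.6]
width: 43.7
```

>>> {"api": "send_rows", "payload": {"rows": [[0, 0, 0, 0, -1], [0, 0, 0, 0, -1], [0, 0, 0, 0, -1]]}}

```text
t: 20.65
ee_pos: [473.2, 269.2, 146.3]
orientation: [2.255, 2.187, 0.004]
ft_force: [-0.0, -0.2, -1.5]
width: 43.4
```

```bash
python3 d.py 471.5 268 70 -0.03
```

```text
t 20.65 grasp pt [473.4 269.2  85.3] yaw -0.03 tilt 0.15 w 43.4 q [ 0.5   0.54  1.9  -0.    0.7   0.53] F [-0.  -0.2 -1.5]
tool delta m [-0.0012 -0.0017  0.0153] turn -0.0005 |xy| 2.0
```

>>> {"api": "send_rows", "payload": {"rows": [[0, 0, 0.008, 0, -1], [0, 0, 0.005, 0, -1], [0, 0, 0, 0, -1], [0, 0, 0, 0, -1], [0, 0, 0, 0, -1]]}}

```text
t: 21.15
ee_pos: [472.3, 269.0, 131.9]
orientation: [2.254, 2.188, 0.0]
ft_force: [0.1, 0.3, -0.8]
width: 43.8
```

```bash
python3 d.py 471.5 268 70 -0.03
```

```text
t 21.15 grasp pt [472.3 269.   70.9] yaw -0.03 tilt 0.01 w 43.8 q [0.5  0.56 1.9  0.   0.68 0.53] F [ 0.1  0.3 -0.8]
tool delta m [-0.0011 -0.0007  0.0009] turn 0.0 |xy| 1.0
```

>>> {"api": "send_rows", "payload": {"rows": [[0, 0, 0.001, 0, -1], [0, 0, 0, 0, -1], [0, 0, 0, 0, 1], [0, 0, 0, 0, 1], [0, 0, 0, 0, 1]]}}

```text
t: 21.65
ee_pos: [472.4, 269.0, 131.0]
orientation: [2.254, 2.188, 0.001]
ft_force: [-0.9, -0.3, 0.1]
width: 63.9
```

>>> {"api": "send_rows", "payload": {"rows": [[0, 0, 0, 0, 1], [0, 0, 0, 0, 1], [0, 0, 0, 0, 1], [0, 0, 0, 0, 1], [0, 0, -0.03, 0, 1]]}}

```text
t: 22.15
ee_pos: [470.4, 267.9, 158.3]
orientation: [-2.253, -2.187, 0.01]
ft_force: [-0.3, 0.2, 0.4]
width: 87.7
```

>>> {"api": "send_rows", "payload": {"rows": [[0, 0, -0.04, 0, 1], [0, 0, -0.04, 0, 1], [0, 0, -0.03, 0, 1], [0, 0, 0, 0, 1]]}}

```text
t: 22.55
ee_pos: [474.1, 270.0, 275.2]
orientation: [2.253, 2.186, 0.012]
ft_force: [0.4, 0.2, -0.1]
width: 87.8
```

```bash
python3 d.py 451 67.5 190 -0.03; python3 - <<'E'
from workcell import get_image
from h import *
im=get_image("side");cv2.imwrite("pics/side8.png",cv2.resize(im["color"][80:280,200:440],None,fx=2.5,fy=2.5))
E
```

```text
t 22.55 grasp pt [474.5 270.2 214.2] yaw -0.03 tilt 0.46 w 87.8 q [ 0.5   0.34  1.83 -0.    0.96  0.53] F [ 0.4  0.2 -0.1]
tool delta m [-0.2032 -0.0172  0.0233] turn -0.0 |xy| 204.0
```

View pics/side8.png

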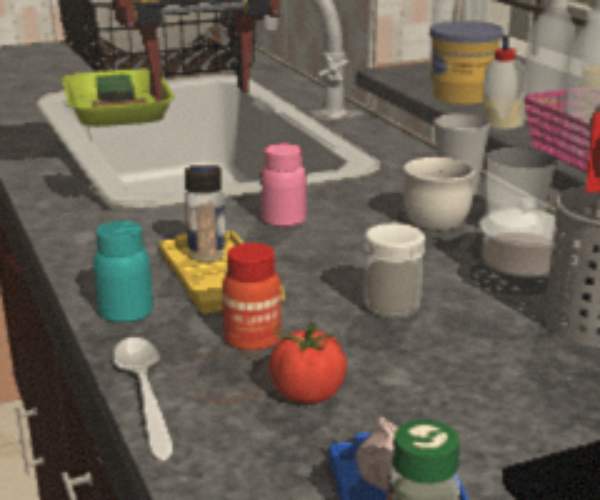

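Spice stands in the yellow tray's far pocket. Now the relish jar on the worktop (top view px (298,215); the other red one is on the sill, pink and teal are decoys).

>>> {"api": "send_rows", "payload": {"rows": [[-0.04, -0.004, 0, 0, 1], [-0.042, -0.004, 0, 0, 1], [-0.042, -0.004, 0, 0, 1], [-0.042, -0.003, 0.01, 0, 1], [-0.036, -0.002, 0.01, 0, 1]]}}

```text
t: 23.1
ee_pos: [447.9, 65.8, 249.4]
orientation: [-2.254, -2.187, 0.003]
ft_force: [-0.1, 0.4, -1.0]
width: 87.6
```

>>> {"api": "send_rows", "payload": {"rows": [[0, 0, 0, 0, 1], [0, 0, 0, 0, 1], [0, 0, 0, 0, 1]]}}

```text
t: 23.4
ee_pos: [449.3, 68.1, 250.4]
orientation: [-2.254, -2.188, 0.001]
ft_force: [-0.1, -0.9, 0.4]
width: 87.6
```

```bash
python3 d.py 451 67.5 50 -0.03; python3 - <<'E'
from workcell import get_image
from h import *
im=get_image("wrist");cv2.imwrite("pics/wrist9.png",im["color"])
W=cloud(im).reshape(-1,3)
P=W[(np.hypot(W[:,0]-451,W[:,1]-67)<32)&(W[:,2]>89)&(W[:,2]<99)]
if len(P)>9: print(len(P),P.mean(0).round(1),cv2.minEnclosingCircle(P[:,:2].astype(np.float32)))
E
```

```text
t 23.4 grasp pt [449.2  68.2 189.4] yaw -0.03 tilt 0.04 w 87.6 q [0.12 0.25 2.04 0.   0.85 0.15] F [-0.1 -0.9  0.4]
tool delta m [-0.0006  0.0018  0.1394] turn 0.0003 |xy| 2.0
2344 [452.1  67.8  92.7] ((452.0401306152344, 66.96054077148438), 22.947647094726562)
```

View pics/wrist9.png

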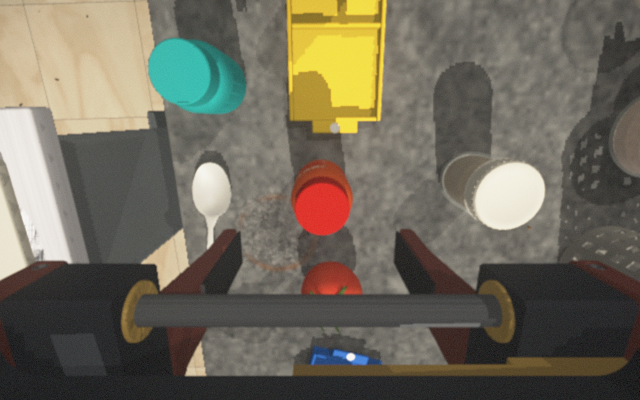

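>>> {"api": "send_rows", "payload": {"rows": [[0, 0.002, 0.03, 0, 1], [0, 0, 0.035, 0, 1], [0, 0, 0.035, 0, 1], [0, 0, 0.025, 0, 1], [0, 0, 0.012, 0, 1]]}}

```text
t: 23.95
ee_pos: [450.5, 68.5, 111.9]
orientation: [-2.251, -2.189, 0.003]
ft_force: [-0.5, -0.5, -0.3]
width: 87.8
```

>>> {"api": "send_rows", "payload": {"rows": [[0, 0, 0, 0, 1], [0, 0, 0, 0, 1], [0, 0, 0, 0, 1]]}}

```text
t: 24.25
ee_pos: [452.0, 67.8, 115.0]
orientation: [2.253, 2.187, 0.003]
ft_force: [-0.4, 0.1, 0.3]
width: 87.7
```

```bash
python3 d.py 451.5 67.5 50 -0.03
```

```text
t 24.25 grasp pt [452.2  67.8  54. ] yaw -0.03 tilt 0.13 w 87.7 q [0.12 0.52 2.09 0.   0.53 0.15] F [-0.4  0.1  0.3]
tool delta m [-0.0003 -0.0005  0.004 ] turn 0.0004 |xy| 1.0
```

>>> {"api": "send_rows", "payload": {"rows": [[0, 0, 0.002, 0, 1], [0, 0, 0, 0, -1], [0, 0, 0, 0, -1], [0, 0, 0, 0, -1], [0, 0, 0, 0, -1]]}}

```text
t: 24.75
ee_pos: [451.2, 67.5, 112.0]
orientation: [2.255, 2.188, 0.0]
ft_force: [-0.4, 0.2, -0.6]
width: 59.6
```

>>> {"api": "send_rows", "payload": {"rows": [[0, 0, 0, 0, -1], [0, 0, 0, 0, -1], [0, 0, 0, 0, -1], [0, 0, 0, 0, -1]]}}

```text
t: 25.15
ee_pos: [451.6, 67.5, 112.0]
orientation: [2.254, 2.187, 0.001]
ft_force: [1.4, -0.3, 2.8]
width: 55.9
```

```bash
python3 d.py 469 184 190 -0.03
```

```text
t 25.15 grasp pt [451.7  67.5  51. ] yaw -0.03 tilt 0.06 w 55.9 q [ 0.12  0.52  2.1  -0.    0.52  0.15] F [ 1.4 -0.3  2.8]
tool delta m [ 0.117   0.014  -0.1389] turn -0.0 |xy| 118.0
```

>>> {"api": "send_rows", "payload": {"rows": [[0, 0, -0.02, 0, -1], [0, 0, -0.03, 0, -1], [0, 0, -0.02, 0, -1], [0, 0, 0, 0, -1], [0.02, 0.002, 0, 0, -1]]}}

```text
t: 25.65
ee_pos: [452.9, 86.4, 181.4]
orientation: [-2.256, -2.185, 0.002]
ft_force: [-0.2, 0.9, -1.4]
width: 55.9
```

>>> {"api": "send_rows", "payload": {"rows": [[0.035, 0.004, 0, 0, -1], [0.035, 0.004, 0, 0, -1], [0.027, 0.004, 0, 0, -1], [0, 0, 0, 0, -1], [0, 0, 0, 0, -1]]}}

```text
t: 26.15
ee_pos: [467.6, 184.0, 180.3]
orientation: [-2.252, -2.189, 0.004]
ft_force: [0.6, 0.1, -2.5]
width: 56.3
```

```bash
python3 d.py 469 184 56 -0.03
```

```text
t 26.15 grasp pt [467.4 183.9 119.3] yaw -0.028 tilt 0.17 w 56.3 q [ 0.35  0.44  1.98 -0.    0.73  0.38] F [ 0.6  0.1 -2.5]
tool delta m [0.0001 0.0016 0.0633] turn 0.0015 |xy| 2.0
```

>>> {"api": "send_rows", "payload": {"rows": [[0, 0.001, 0.02, 0, -1], [0, 0, 0.02, 0, -1], [0, 0, 0.013, 0, -1], [0, 0, 0, 0, -1], [0, 0, 0, 0, -1]]}}

```text
t: 26.65
ee_pos: [469.5, 183.4, 128.6]
orientation: [-2.255, -2.187, 0.002]
ft_force: [0.1, -0.6, -2.3]
width: 56.0
```

```bash
python3 d.py 469 183.5 56 -0.03
```

```text
t 26.65 grasp pt [469.4 183.4  67.6] yaw -0.031 tilt 0.07 w 56.0 q [ 0.35  0.53  1.99 -0.    0.62  0.38] F [ 0.1 -0.6 -2.3]
tool delta m [ 0.0001 -0.0005  0.0116] turn -0.0007 |xy| 0.0
```

>>> {"api": "send_rows", "payload": {"rows": [[0, 0, 0.006, 0, -1], [0, 0, 0.004, 0, -1], [0, 0, 0, 0, -1], [0, 0, 0, 0, -1], [0, 0, 0, 0, -1]]}}

```text
t: 27.15
ee_pos: [469.8, 184.1, 119.1]
orientation: [2.254, 2.188, 0.0]
ft_force: [-0.4, -0.5, -3.0]
width: 56.1
```

```bash
python3 d.py 469 183.5 55.3 -0.03
```

```text
t 27.15 grasp pt [469.8 184.1  58.1] yaw -0.03 tilt 0.02 w 56.1 q [ 0.35  0.55  1.99 -0.    0.6   0.38] F [-0.4 -0.5 -3. ]
tool delta m [-0.0006 -0.0008  0.0028] turn 0.0001 |xy| 1.0
```

>>> {"api": "send_rows", "payload": {"rows": [[0, 0, 0.002, 0, -1], [0, 0, 0, 0, -1], [0, 0, 0.001, 0, -1], [0, 0, 0, 0, -1], [0, 0, 0, 0, -1]]}}

```text
t: 27.65
ee_pos: [469.7, 184.0, 116.0]
orientation: [2.254, 2.188, 0.0]
ft_force: [-1.3, 0.3, 1.6]
width: 55.9
```

```bash
python3 d.py 469 183.5 55.3 -0.03
```

```text
t 27.65 grasp pt [469.7 184.   55. ] yaw -0.03 tilt 0.01 w 55.9 q [0.35 0.56 1.99 0.   0.59 0.38] F [-1.3  0.3  1.6]
tool delta m [-0.0006 -0.0007 -0.0003] turn -0.0 |xy| 1.0
```

Contact (Fz rose from −3 to +1.6 N). Release and retreat clear of the scene.

>>> {"api": "send_rows", "payload": {"rows": [[0, 0, 0, 0, 1], [0, 0, 0, 0, 1], [0, 0, 0, 0, 1], [0, 0, 0, 0, 1], [0, 0, 0, 0, 1]]}}

```text
t: 28.15
ee_pos: [469.7, 184.0, 115.8]
orientation: [2.254, 2.188, -0.0]
ft_force: [0.4, 0.5, -0.9]
width: 87.5
```

>>> {"api": "send_rows", "payload": {"rows": [[0, 0, 0, 0, 1], [0, 0, -0.03, 0, 1], [0, 0, -0.04, 0, 1], [0, 0, -0.04, 0, 1], [0, 0, -0.04, 0, 1]]}}

```text
t: 28.65
ee_pos: [469.4, 183.9, 267.3]
orientation: [-2.254, -2.188, 0.001]
ft_force: [1.0, 0.8, 0.1]
width: 87.7
```

>>> {"api": "send_rows", "payload": {"rows": [[0, 0, -0.04, 0, 1], [0.04, -0.02, 0, 0, 1], [0.04, -0.02, 0, 0, 1], [0.04, -0.02, 0, 0, 1], [0.04, -0.02, 0, 0, 1]]}}

```text
t: 29.15
ee_pos: [393.6, 347.6, 306.2]
orientation: [2.255, 2.187, 0.001]
ft_force: [0.9, 0.1, 0.1]
width: 88.0
```

>>> {"api": "send_rows", "payload": {"rows": [[0.04, -0.02, 0, 0, 1], [0.04, -0.02, 0, 0, 1], [0.04, -0.02, 0, 0, 1], [0.04, -0.02, 0, 0, 1], [0.04, -0.02, 0, 0, 1]]}}

```text
t: 29.65
ee_pos: [299.4, 550.7, 305.8]
orientation: [2.254, 2.188, -0.0]
ft_force: [0.3, 0.3, 0.3]
width: 87.7
```

>>> {"api": "send_rows", "payload": {"rows": [[0.04, -0.02, 0, 0, 1], [0.04, -0.02, 0, 0, 1], [0.0, 0, 0, 0, 1], [0, 0, 0, 0, 1], [0, 0, 0, 0, 1]]}}

```text
t: 30.15
ee_pos: [263.3, 629.4, 305.4]
orientation: [2.254, 2.187, -0.002]
ft_force: [0.0, 0.1, 0.1]
width: 87.7
```

```bash
python3 d.py 469 183.5 55.3 -0.03; python3 - <<'E'
from workcell import get_image
from h import *
T0=cloud(load("pics/top0.npz")).reshape(-1,3)
im=get_image("top");cv2.imwrite("pics/top10.png",im["color"]);W=cloud(im).reshape(-1,3)
s=get_image("side");cv2.imwrite("pics/side10.png",s["color"]);np.savez("pics/side10.npz",**s)
def tray(x,y,c,yaw):
    d=np.array([x,y])-c;cs,sn=np.cos(yaw),np.sin(yaw);return np.round([d@[cs,sn],d@[-sn,cs]],1)
B=(np.array([455.5,-241.7]),-.286);Y=(np.array([470,225.5]),-.033)
for n,x,y,h,t in [("herb",444,-283,104,B),("spice",472,269,110,Y),("relish",470,184,98,Y),("white",608,71,84,None)]:
    P=W[(np.hypot(W[:,0]-x,W[:,1]-y)<35)&(W[:,2]>h-6)&(W[:,2]<h+6)]
    c,r=cv2.minEnclosingCircle(P[:,:2].astype(np.float32));print(n,len(P),P.mean(0).round(1),np.round(c,1),round(r,1),tray(*P.mean(0)[:2],*t) if t else "")
P=W[(np.hypot(W[:,0]-467,W[:,1]+201)<38)&(W[:,2]>25)&(W[:,2]<70)];print("garlic",P.min(0).round(0),P.max(0).round(0),tray(*((P.min(0)+P.max(0))/2)[:2],*B))
for C in (T0,W):
    P=C[(np.hypot(C[:,0]-459,C[:,1]+51)<45)&(C[:,2]>30)];print("tomato",P.mean(0).round(1))
    P=C[(np.hypot(C[:,0]-608,C[:,1]-71)<45)&(C[:,2]>79)];print("white",P.mean(0).round(1))
E
```

```text
t 30.15 grasp pt [263.2 629.3 244.4] yaw -0.03 tilt 0.07 w 87.7 q [ 1.16  0.5   1.49 -0.    1.15  1.19] F [0.  0.1 0.1]
tool delta m [-0.4392  0.2192  0.1896] turn -0.0004 |xy| 491.0
herb 372 [ 441.1 -280.4  104.3] [ 441.7 -281.7] 22.0 [ -2.9 -41.2]
spice 358 [471.2 268.9 109.4] [471.3 269.7] 21.9 [-0.2 43.4]
relish 391 [468.7 183.6  97.8] [469.1 183.8] 22.9 [  0.1 -41.9]
white 606 [607.8  71.   83.8] [608.7  71.2] 30.3 
garlic [ 437. -226.   26.] [ 492. -171.   63.] [-3.4 43.7]
tomato [456.9 -48.9  51.1]
white [608.1  71.1  83.8]
tomato [456.9 -48.9  51.1]
white [608.1  71.   83.9]
```

View pics/top10.png

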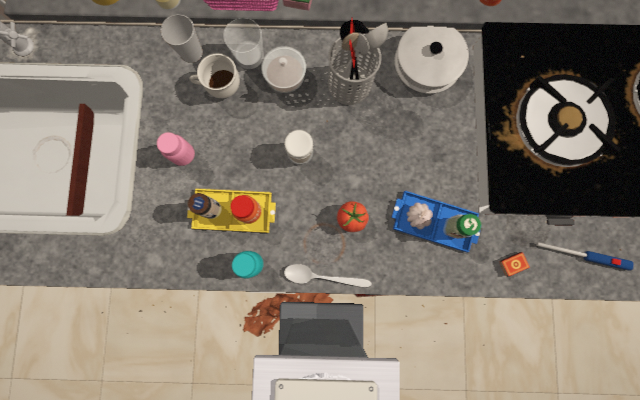

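View pics/side10.png

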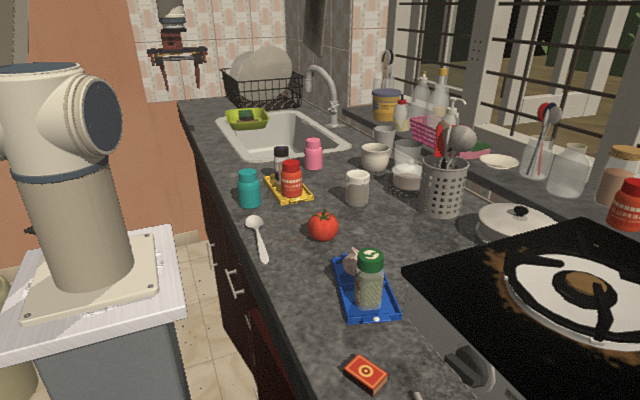

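The garlic (419,215) and herb jar (467,225) stand in the blue tray. The spice jar (205,205) and relish jar (245,208) stand in the yellow tray. All four are at the expected heights and upright, so I'm handing the job in.

```bash
python3 -c "
from workcell import ctrl
print(ctrl.close_job())"
```

```text
the job is handed in; nothing more can be done
None
```

Both kits are made up, and I handed the job in at about 30 s of the 112 s allowed. The hand-in gives no verdict.

The final top-view check came out as follows, with positions in each tray's own frame:

| Item | Tray | x (mm) | y (mm) | Top height seen (mm) | Top height expected on the pocket floor (mm) |
|---|---|---|---|---|---|
| Herb jar | blue | −3 | −41 | 104 | 104 |
| Garlic | blue | −3 | +44 | 63 | 62 |
| Spice jar | yellow | 0 | +43 | 109 | 110 |
| Relish jar | yellow | 0 | −42 | 98 | 98 |

- **Limits:** all four are well inside the 25 mm (x) and 18 to 68 mm (y) limits. They look upright in the top and side pictures, though I did not measure their tilt.
- **Tomato and white-capped jar:** their measured centres agree with the start to within 0.1 mm, so neither was moved.
- **Robot:** the gripper is open, well clear of everything, and reads no force.
- **Disagreements:** the top and side cameras differed by about 5 to 6 mm in y on the jar caps, probably because the side view also picks up the near side of each cap. The top and wrist cameras agreed to 3 mm or better, so I worked from those. No check failed.

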